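Clear the cutting board and tuck the backing strip under the pattern plate

ROBOT

A 7-joint arm with a two-finger parallel gripper is mounted at the origin on the work surface. World frame = base frame: x ahead of the robot, y to its left, z up, the work surface at z = 0. Lengths are in m, angles in degrees, forces in N, time in s.
With the tool pointing down it reaches from about 0.425 to 0.875 m from the base axis. Payload 4.7 kg.
Tool frame: the origin (TCP) lies between the finger pads; the fingertips stand 19 mm ahead of it and the grasp point (between the pads) is the TCP; x points along the fingers, z is the direction in which the jaws open and shut, and the axes are right-handed (so a half turn about x gives the same grasp; the last joint's range is limited). The gripper opens to 87 mm and grips with 3 to 60 N. Pads are 19 mm wide; open, the fingers measure 117 mm over their backs; the gripper's body (75 mm by 190 mm) begins 51 mm behind the grasp point.
Start: joints at [70.078, 18.392, -4.016, 83.108, 1.295, 78.541, -3.26], TCP at [0.23, -0.608, 0.242] pointing down, gripper open.
Joint ranges: [-163.93, 163.93], [-17.29, 119.83], [-79.2, 71.16], [3.27, 140.29], [-89.18, 269.18], [5.43, 117.66], [-154.24, 154.24]. Speed limits (degrees/s): [147.25, 147.25, 180, 180, 180, 180, 180].

INTERFACE

Orientations are given as [roll, pitch, yaw] about the fixed x, y, z axes, in that order (R = Rz(yaw) Ry(pitch) Rx(roll)).
In Python, from cell import monitor, read_camera, camera_model, env, regions_of gives the robot as it stands. The module is installed in compiled form; this text tells all that it offers.
- The arm moves only by the tool step_arm, never from a script. Its argument "deltas" is a list of rows, each a list of 5 numbers: the gripper's target within -1 to 1 (fully open at 1, half-way at 0, shut at -1), then the shift along the tool's x, y, z in m, then the turn about the tool's x in degrees. A call has 1 to 12 rows; each row is the pose to reach, as a shift and turn from the pose commanded when the call began, along the tool's axes at that moment; what a row does not reach only later rows make up. A row lasts 1/8 s, in which the tool goes at most 62.5 mm and 10.7 degrees, less where a joint would pass 70% of its speed; a pose out of reach is approached as far as the arm can. A call with a gripper value outside its range is refused whole. The fingers move at their own pace and stop on an object; "newtons" is the grip in N (left out, the last holds). Time passes only in rows, so rows that repeat a pose let the fingers close. It gives the time, the measured TCP pose, the force and the opening at its end, in the units of the state.
- monitor.get_obs(): the state, without advancing time (a new reading comes with each control period).
- read_camera(name): name is "scene" or "top"; returns (picture, depth): 420x560x3 uint8, red, green, blue; 420x560 float32, m along the optical axis (not along the pixel's ray), 0 where there is no reading.
- camera_model(name): a dict with "fx", "fy", "cx", "cy" (pixels), "xyz" and "attitude" of the camera in the world. Camera axes: x right, y down, z forward; pixel columns grow to the right and rows downward; lengths in m; the calibration is good to about 2 mm. A picture is of the moment at which its call begins. camera_model takes no time and is no camera call.
- env.sign_off(): hands the job in, once; it reports no verdict.
Trained networks look in the newest picture that a camera, given by its name, has taken for a name from the list of things; names that differ only in an ending like _2 or _b are one class to them, and where a whole thing is asked for, a point or a joint stands for the part that bears it (a point fixed in the world has none). Each returns a list of dicts, best first, with "p" (0 to 1); they miss things now and then, are a little off and sometimes report something else, mostly with a low value. They report only what shows in the picture. A call takes as long as a camera call. They do not tell look-alikes from the thing itself.
- regions_of(camera, thing): "pixels" (420x560 bool, what is visible of it) and "pixel" ([column, row] in pixels, amid what is visible of it).
The state is a dict: "time_s": time; "qpos": joint angles; "joint_velocities": joint speeds; "effort": joint torques, N m; "tool_pos": TCP position; "tool_rot": TCP orientation; "force": force on the tool from outside, world axes, zero at the start; "wrist_torque": the same for the moment, N m; "grip_width": finger opening in m.
Only numpy, scipy, OpenCV 4.12 (cv2) and the standard library are available. Lean on these libraries where they do the work, as an engineer would, in place of code of your own. Each camera call takes 0.05 s, during which the arm holds its last target. There are 200 camera calls.

TASK

Take the metal backing strip by its red grip and, with the strip and not with the fingers, sweep the three brown heel blocks off the cutting board into the steel tray beside it. Then slide the strip's whole long thin front edge about 20 mm under the lip of the tan hinged pattern plate without lifting the plate, and press the strip flat on the board with a light hand pressure of about 12 N. Finish while still holding it pressed there, and leave the thread spool, wax tin and dye bottle where they stand.

Things in the scene. Friction and masses are not known exactly. Their poses are not given: they have to be found in the camera images.
- board: light wooden cutting board, fixed, 360 (its x) x 440 (its y) x 45 mm; origin at the centre of its underside, so the top is 45 mm above the origin. The pattern plate is hinged along its +x side, over the right part (-y); the steel tray stands against its -y end.
- strip: loose backing strip, 0.2 to 0.33 kg: aluminium plate 80 (x) x 170 (y) x 4 mm with a red grip bar on it, 16 (x) x 150 (y) mm, its top 40 mm above the strip's underside. Origin on the underside below the grip's middle; +x points to the thin front edge 66 mm ahead; back edge 14 mm behind; z up. Starts on the board's +y part, front edge turned roughly to the board's -y.
- edge_left (a point): left end of the strip's front edge, on the underside: strip frame (66, 85, 0) mm
- edge_right (a point): right end of the strip's front edge, on the underside: strip frame (66, -85, 0) mm
- pattern (a joint): hinge of the tan pattern plate, 120 (x) x 240 (y) x 5 mm, 0.3 kg, held down only by its weight: 0 = down on its stops, grows (rad) as the lip is lifted. The hinge runs along its +x edge. Down, its underside is 8 mm above the board's top, so the 4 mm strip goes under without touching; its stops are 75 mm behind the lip.
- lip (a point): middle of the plate's free edge (the lip, 240 mm long along its y), on the underside, 8 mm above the board's top; its x points in under the plate towards the hinge, its z up
- tray: fixed open steel tray against the board's -y end, same yaw, 250 (its x) x 170 (its y) mm, floor 4 mm; origin at the centre of its underside. The wall next to the board (its +y side) is 38 mm high, 7 mm below the board's top; the other three are 50 mm high, 5 mm above the board's top.
- heel_a_mid (a point): centre of a loose brown layered heel block, 34 x 28 x 20 mm high, 30 g, lying on the board in front of the plate; its z is up
- heel_b_mid (a point): centre of the second heel block, the same
- heel_c_mid (a point): centre of the third heel block, the same
- heel_a: the first heel block; origin at the centre of its underside
- heel_b: the second heel block, likewise
- heel_c: the third heel block, likewise
- spool: bystander: blue thread spool 42 mm across, 55 mm high, on the far left corner of the board; origin at its underside
- wax_tin: bystander: round brass wax tin 60 mm across, 22 mm high, on the board beside the spool; origin at its underside
- dye: bystander: amber dye bottle 52 mm across, 110 mm high, on the bench to the left (+y) of the board; origin at its underside
Mind the look-alikes: they are no part of the job. Of the things that look like the strip, the middle-sized one is meant.

How it is judged (in metres and radians):
On the way, in this order (a step that is already met when the one before it is completed fails the run):
1. all three heel blocks lie in the tray (x of heel_a_mid in the frame of tray between -0.123 and 0.123 m and y of heel_a_mid in the frame of tray between -0.078 and 0.078 m and z of each of heel_a_mid, heel_b_mid, heel_c_mid in the frame of tray below 0.075 m and x of heel_b_mid in the frame of tray between -0.123 and 0.123 m and y of heel_b_mid in the frame of tray between -0.078 and 0.078 m and x of heel_c_mid in the frame of tray between -0.123 and 0.123 m and y of heel_c_mid in the frame of tray between -0.078 and 0.078 m), for 0.2 s.
2. the strip's whole front edge is under the lip of the plate, the plate still down (x of edge_left in the frame of lip between 0.01 and 0.05 m and y of edge_left in the frame of lip between -0.122 and 0.122 m and x of edge_right in the frame of lip between 0.01 and 0.05 m and y of edge_right in the frame of lip between -0.122 and 0.122 m and value of joint pattern below 0.03 rad), for 0.2 s.
At the end, for the whole second after the job is handed in: Blocks in the tray; both ends of the strip's front edge 10 to 50 mm under the lip and within its length; strip at rest, flat on the board (2.5 mm, 0.04 rad), gripper on it, pressing with 6 to 40 N, its weight included; plate down (under 0.015 rad); spool, tin, bottle within 30 mm of start (all of step 1 and x of edge_left in the frame of lip between 0.01 and 0.05 m and y of edge_left in the frame of lip between -0.122 and 0.122 m and x of edge_right in the frame of lip between 0.01 and 0.05 m and y of edge_right in the frame of lip between -0.122 and 0.122 m and z of each of edge_left, edge_right, strip in the frame of board below 0.0475 m and angle between strip's own z axis and vertical below 0.04 rad and value of joint pattern below 0.015 rad and contact force between strip and board between 6 and 40 N and contact force between the fingers and strip above 2 N and linear speed of strip below 0.02 m/s and distance of each of spool, wax_tin, dye from where it was at the start of the episode below 0.03 m); the arm keeps its last pose, push and grip.
It fails at once if the pattern plate is lifted (hinge above 0.05 rad, 6 mm at the lip) (value of joint pattern above 0.05 rad).
It fails at once if the gripper touches a heel block (more than 1 N) (contact force between the fingers and heel_a above 1 N or contact force between the fingers and heel_b above 1 N or contact force between the fingers and heel_c above 1 N).
It fails at once if the strip is rammed on the board (over 80 N) (contact force between strip and board above 80 N).
It fails at once if spool, wax tin or dye bottle is moved by more than 30 mm (distance of any of spool, wax_tin, dye from where it was at the start of the episode above 0.03 m).
It also fails if it takes over 58 s, if anything falls off the work surface, if the arm or the gripper's body presses on something with over 40 N, if the wrist force passes 120 N, or if a joint passes its speed limit or range.

## Working session

There is one attempt and no reset: what is moved stays moved. The work goes in short steps, Python scripts to look and compute and a tool call to move; the robot and the scene stay as the last step left them, time stands still between calls to the robot, and variables do not carry over. Pictures are saved under pics/ and viewed, about 8 in all and at most 12, crops included, and the job is handed in when it is done.

Besides the shell and the picture viewer there is one more tool, called by a JSON object that holds its "op" and its "data", one argument or row to a line. step_arm: Moves the arm, as the interface text tells. Its arguments: {"type":"object","properties":{"deltas":{"type":"array"},"newtons":{"type":"number"}},"required":["deltas"]}

```bash
mkdir -p pics; cat > h.py <<'E'
import numpy as np, cv2
from scipy.spatial.transform import Rotation as R
from cell import monitor, read_camera, camera_model, env, regions_of
def cloud(name,d):
    m=camera_model(name); v,u=np.indices(d.shape)
    p=np.stack([(u-m["cx"])/m["fx"]*d,(v-m["cy"])/m["fy"]*d,d],-1)
    a=np.array(m["attitude"])
    Rm=R.from_euler('xyz',a,degrees=True).as_matrix() if a.size==3 else a
    return p@Rm.T+np.array(m["xyz"])
E
python3 - <<'E'
from h import *
for n in ["scene","top"]:
    p,d=read_camera(n); cv2.imwrite(f"pics/{n}1.png",p[...,::-1]); np.savez(f"{n}1.npz",p=p,d=d)
    print(n,camera_model(n))
    c=cloud(n,d)
    for t in ["strip","heel_a","lip","tray","board","spool","wax_tin","dye"]:
        for r in regions_of(n,t):
            q=c[r["pixels"]&(d>0)]
            print(t,round(r["p"],2),r["pixel"],r["pixels"].sum(),np.median(q,0).round(3) if len(q) else None)
o=monitor.get_obs();print(o)
E
```

```text
scene {'fx': 451.9071626401248, 'fy': 451.9071626401248, 'cx': 275.5975221756234, 'cy': 217.13283364574096, 'xyz': array([1.14256789, 0.07483671, 0.98417161]), 'attitude': array([-146.5735501 ,    0.3229066 ,   84.61123397])}
strip 0.83 [386.8, 145.9] 3488 [0.289 0.478 0.008]
strip 0.7 [313.8, 236.2] 2037 [0.595 0.219 0.05 ]
strip 0.59 [305.8, 156.7] 730 [0.315 0.234 0.004]
heel_a 0.72 [234.6, 215.0] 190 [0.524 0.041 0.065]
heel_a 0.62 [265.3, 224.6] 175 [0.557 0.093 0.064]
heel_a 0.59 [210.5, 220.2] 202 [ 0.523 -0.033  0.064]
lip 0.73 [236.2, 291.9] 5744 [0.725 0.026 0.058]
tray 0.93 [142.2, 238.0] 6937 [ 0.534 -0.207  0.005]
board 0.74 [271.9, 254.9] 17777 [0.627 0.118 0.045]
spool 0.79 [354.0, 311.9] 209 [0.801 0.267 0.055]
wax_tin 0.86 [315.0, 297.7] 619 [0.756 0.195 0.067]
wax_tin 0.7 [238.2, 214.5] 193 [0.523 0.041 0.065]
dye 0.67 [409.5, 211.5] 654 [0.557 0.458 0.067]
dye 0.57 [261.9, 227.3] 199 [0.556 0.094 0.064]
dye 0.38 [316.4, 233.9] 2100 [0.594 0.219 0.05 ]
top {'fx': 402.2117070082728, 'fy': 402.2117070082728, 'cx': 281.7124747746332, 'cy': 209.02088090052743, 'xyz': ar
[... 703 characters left out ...]
0.541 0.457 0.073]
{'time_s': 0.9, 'qpos': array([70.07829405, 18.39224672, -4.01684792, 83.10704757,  1.29485932,
       78.54147464, -3.26157309]), 'joint_velocities': array([-0.01937697, -0.0541267 ,  0.02341741, -0.05822351,  0.02403048,
        0.01082357,  0.0500121 ]), 'effort': array([ 3.58806465e-04, -4.91093445e+01, -4.03384874e-01, -3.12773073e+01,
       -6.40140753e-02,  3.34328099e-02,  3.16696276e-05]), 'tool_pos': array([ 0.23006097, -0.60794492,  0.24158738]), 'tool_rot': array([-28.40943474,  89.99504359, -97.67983513]), 'force': array([ 0.15557217, -0.11840782, -0.28675207]), 'wrist_torque': array([ 0.04046065, -0.03049753, -0.04013163]), 'grip_width': 0.08703380920042705}
```

View pics/scene1.png

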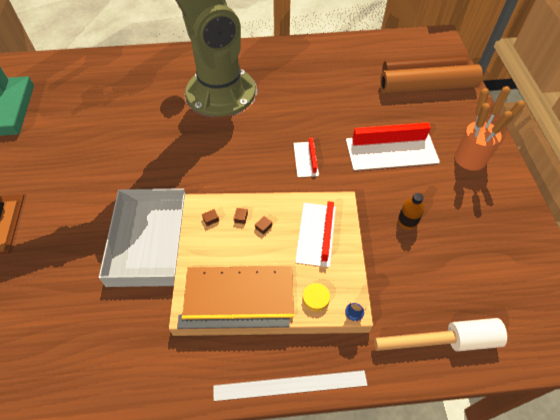

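```bash
python3 - <<'E'
from h import *
z=np.load("top1.npz");p=z["p"]
cv2.imwrite("pics/top1c.png",cv2.resize(p[80:340,100:480,::-1],None,fx=2,fy=2,interpolation=cv2.INTER_CUBIC))
E
```

```text
(no output)
```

View pics/top1c.png

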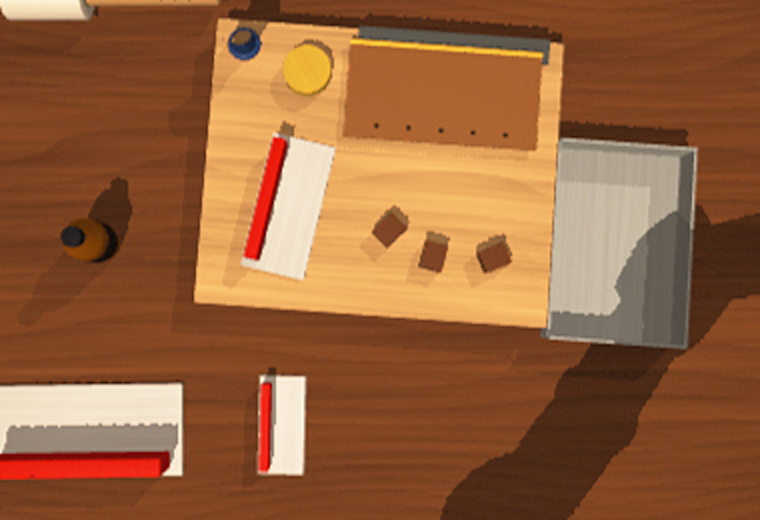

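Look-alikes for the strip, scene pixels: a large one at (387,146) and a small one at (306,157), both on the bench. The middle-sized one is on the board at (314,236), top view (245,187), and that's my choice. The top crop confirms it lies on the board with its front edge toward −y. Next I fit the poses.

```bash
cat >> h.py <<'E'
def rect(q):
    (c,s,a)=cv2.minAreaRect((q[:,:2]*1000).astype(np.float32))
    return np.round(c,1),np.round(s,1),round(a,1),cv2.boxPoints((c,s,a)).round(0).tolist()
def tool():
    o=monitor.get_obs(); M=R.from_euler('xyz',o["tool_rot"],degrees=True).as_matrix()
    return o,M
E
python3 - <<'E'
from h import *
for n in ["scene","top"]:
    z=np.load(n+"1.npz");p=z["p"].astype(int);d=z["d"];c=cloud(n,d)
    x,y,h=c[...,0],c[...,1],c[...,2]
    box=(x>.38)&(x<.85)&(y>-.3)&(y<.36)&(d>0)
    red=(p[...,0]>150)&(p[...,1]<60)&(p[...,2]<60)&box&(y>.1)
    print(n,"red z",np.percentile(c[red][:,2],[5,50,95]).round(3)); g=red&(h>.08); print(" grip",rect(c[g]))
    wh=(p.min(-1)>190)&box&(y>.1)&(h<.06); print(" white",rect(c[wh]),np.median(c[wh][:,2]))
    for t in ["lip","board","tray"]:
        r=regions_of(n,t)[0]; m=cv2.erode(r["pixels"].astype(np.uint8),np.ones((3,3)))>0
        m&=d>0
        if t=="lip": m&=(h>.052)&(h<.064)
        if t=="board": m&=(h>.038)&(h<.05)
        print(t,rect(c[m]))
    for r in regions_of(n,"heel_a"):
        m=r["pixels"]&(h>.061)&(h<.07)
        print("heel",rect(c[m])[:3])
o,M=tool();print(M.round(3))
E
```

```text
scene red z [0.06  0.085 0.088]
 grip (array([593.5, 243.2]), array([ 11.5, 146.3]), 76.1, [[521.0, 255.0], [663.0, 220.0], [666.0, 231.0], [524.0, 266.0]])
 white (array([581. , 220.4]), array([ 81.2, 178.5]), 76.1, [[485.0, 202.0], [658.0, 160.0], [677.0, 238.0], [504.0, 281.0]]) 0.049169359835673776
lip (array([721.7,  25.8]), array([238.5, 124.5]), 85.6, [[650.0, -88.0], [775.0, -98.0], [793.0, 140.0], [669.0, 150.0]])
board (array([627.3, 104.4]), array([437.9, 362.6]), 85.4, [[429.0, -99.0], [790.0, -128.0], [826.0, 308.0], [464.0, 337.0]])
tray (array([ 536.3, -196.8]), array([169.2, 253.8]), 86.0, [[404.0, -272.0], [657.0, -290.0], [669.0, -121.0], [416.0, -103.0]])
heel (array([521. ,  40.8]), array([28.4, 35.8]), 75.1)
heel (array([553.8,  93.3]), array([29.8, 33.9]), 42.6)
heel (array([517.8, -33.4]), array([30.4, 33.8]), 20.6)
top red z [0.081 0.084 0.087]
 grip (array([591.6, 245.9]), array([ 14.5, 146.9]), 76.0, [[519.0, 257.0], [661.0, 221.0], [665.0, 235.0], [522.0, 271.0]])
 white (array([585.4, 219.9]), array([ 74.1, 167.1]), 76.0, [[495.0, 204.0], [658.0, 164.0], [675.0, 236.0], [513.0, 276.0]]) 0.04825950768833043
lip (array([721.4,  28.7]), array([234.7, 119.6]), 85.2, [[652.0, -83.0], [771.0, -93.0], [791.0, 141.0], [672.0, 151.0]])
board (array([628.8, 107.8]), array([436.5, 356.2]), 85.5, [[434.0, -96.0], [789.0, -124.0], [824.0, 311.0], [468.0, 339.0]])
tray (array([ 536.1, -194.2]), array([171.4, 248.7]), 85.2, [[405.0, -269.0], [653.0, -290.0], [667.0, -119.0], [419.0, -99.0]])
heel (array([518., -31.]), array([27.6, 33.4]), 21.6)
heel (array([519.2,  42.8]), array([27. , 32.1]), 87.8)
heel (array([553.2,  96.8]), array([27.7, 33.3]), 44.7)
[[ 0.     0.935  0.354]
 [-0.     0.354 -0.935]
 [-1.    -0.     0.   ]]
```

```bash
cat >> h.py <<'E'
def rel(*tg):
    "tg: (x,y,z,heading of tool z or None) -> tool shifts from now"
    o,M=tool(); t=np.array(o["tool_pos"]); hd=np.degrees(np.arctan2(M[1,2],M[0,2]))
    print("t",round(o["time_s"],2),"tcp",t.round(4),"head",hd.round(2),"F",o["force"].round(1),"w",round(o["grip_width"],4),"q7",o["qpos"][6].round(0))
    for g in tg: print((M.T@(np.array(g[:3])-t)).round(4), None if g[3] is None else -round((g[3]-hd+180)%360-180,2))
E
python3 -c "
from h import *
rel((.5,-.3,.242,-80),(.58,-.0,.242,-90),(.592,.2455,.15,-104),(.592,.2455,.0725,-104))"
```

```text
t 1.3 tcp [ 0.2301 -0.608   0.2416] head -69.27 F [-0.3 -0.5  0.7] w 0.0871 q7 -3.0
[-0.0004  0.3615 -0.1924] 10.73
[-5.000e-04  5.425e-01 -4.447e-01] 20.73
[ 0.0915  0.6406 -0.6701] 34.73
[ 0.169   0.6406 -0.6701] 34.73
```

{"op": "step_arm", "data": {
  "deltas": [
    [1,0,0.055,-0.03,2],
    [1,0,0.11,-0.06,4],
    [1,0,0.165,-0.088,6],
    [1,0,0.22,-0.117,8],
    [1,0,0.275,-0.146,10],
    [1,0,0.32,-0.18,12],
    [1,0,0.36,-0.22,14],
    [1,0,0.4,-0.265,16],
    [1,0,0.44,-0.31,18],
    [1,0,0.475,-0.355,20],
    [1,0,0.51,-0.4,22],
    [1,0,0.54,-0.445,24]
  ]
}}

```text
time_s: 2.8
tool_pos: [0.578, 0.0013, 0.2418]
tool_rot: [81.9, 90.0, -11.5]
force: [1.3, -0.3, 0.8]
grip_width: 0.0869
```

```bash
python3 -c "
from h import *
rel((.592,.2455,.15,-104),(.592,.2455,.0725,-104))"
```

```text
t 2.8 tcp [0.578  0.0013 0.2418] head -93.33 F [ 1.3 -0.3  0.8] w 0.0869 q7 -101.0
[ 0.0918 -0.0003 -0.2446] 10.67
[ 0.1693 -0.0004 -0.2447] 10.67
```

{"op": "step_arm", "data": {
  "deltas": [
    [1,0.01,0,-0.05,2],
    [1,0.03,0,-0.1,4],
    [1,0.05,0,-0.15,6],
    [1,0.07,0,-0.2,8],
    [1,0.09,0,-0.235,10],
    [1,0.09,0,-0.2446,10.67],
    [1,0.09,0,-0.2446,10.67]
  ]
}}

```text
time_s: 3.68
tool_pos: [0.5919, 0.2435, 0.1521]
tool_rot: [73.9, 90.0, -30.0]
force: [0.5, 0.2, 0.2]
grip_width: 0.0869
```

```bash
python3 - <<'E'
from h import *
rel((.592,.2455,.0725,-104))
p,d=read_camera("scene")
cv2.imwrite("pics/s2.png",cv2.resize(p[130:340,180:460,::-1],None,fx=2.6,fy=2.6,interpolation=cv2.INTER_CUBIC))
E
```

```text
t 3.67 tcp [0.5919 0.2435 0.1521] head -103.9 F [0.5 0.2 0.2] w 0.0869 q7 -138.0
[ 0.0796 -0.0005 -0.002 ] 0.1
```

View pics/s2.png

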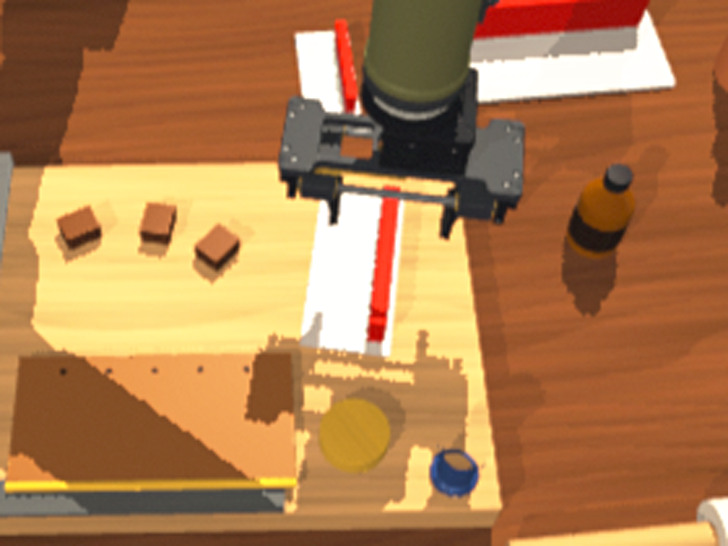

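The crop shows the open jaws straddling the red bar of the board strip, which runs at about (385,260), and nothing is in the way. I'll descend and grip.

{"op": "step_arm", "data": {
  "deltas": [
    [1,0.025,0,-0.002,0],
    [1,0.05,0,-0.002,0],
    [1,0.07,0,-0.002,0],
    [1,0.078,0,-0.002,0],
    [1,0.078,0,-0.002,0],
    [-1,0.078,0,-0.002,0],
    [-1,0.078,0,-0.002,0],
    [-1,0.078,0,-0.002,0],
    [-1,0.078,0,-0.002,0],
    [-1,0.078,0,-0.002,0],
    [-1,0.078,0,-0.002,0],
    [-1,0.078,0,-0.002,0]
  ],
  "newtons": 40
}}

```text
time_s: 5.22
tool_pos: [0.592, 0.2455, 0.0735]
tool_rot: [-22.3, 90.0, -126.2]
force: [-0.3, 0.8, 0.4]
grip_width: 0.025
```

```bash
python3 -c "
from h import *
b=np.array([.628,.106]);a=np.radians(-4.5);X=np.array([np.cos(a),np.sin(a)]);Y=np.array([-X[1],X[0]])
P=lambda x,y:tuple(b+x*X+y*Y)
z=.0745
rel(P(-.06,.13)+(z,-94.5),P(-.085,.11)+(z,-94.5),P(-.085,-.184)+(z,-94.5))
print(P(-.085,-.184))"
```

```text
t 5.22 tcp [0.592  0.2455 0.0735] head -103.94 F [-0.3  0.8  0.4] w 0.025 q7 -141.0
[-0.001  -0.012   0.0083] -9.44
[-0.001  -0.0333  0.0322] -9.44
[-0.001   0.0149  0.3222] -9.44
(np.float64(0.5288255530187607), np.float64(-0.07076376627002871))
```

{"op": "step_arm", "data": {
  "deltas": [
    [-1,0,0,0,0],
    [-1,0,0,0,0],
    [-1,0,0,0,0],
    [-1,0,0,0,0]
  ],
  "newtons": 40
}}

```text
time_s: 5.72
tool_pos: [0.592, 0.2454, 0.0735]
tool_rot: [-19.4, 90.0, -123.3]
force: [-0.4, -0.6, 0.6]
grip_width: 0.0157
```

{"op": "step_arm", "data": {
  "deltas": [
    [-1,-0.0015,0,0,0],
    [-1,-0.0015,-0.006,0.004,-2],
    [-1,-0.0015,-0.012,0.01,-4],
    [-1,-0.0015,-0.02,0.018,-6],
    [-1,-0.0015,-0.028,0.026,-8],
    [-1,-0.0015,-0.0333,0.0322,-9.44],
    [-1,-0.0015,-0.0333,0.0322,-9.44],
    [-1,-0.0015,-0.0333,0.0322,-9.44]
  ]
}}

```text
time_s: 6.72
tool_pos: [0.5523, 0.2223, 0.0752]
tool_rot: [113.2, 90.0, 18.7]
force: [-0.1, -0.2, -2.4]
grip_width: 0.016
```

```bash
cat >> h.py <<'E'
b=np.array([.628,.106]);a=np.radians(-4.5);X=np.array([np.cos(a),np.sin(a)]);Y=np.array([-X[1],X[0]])
P=lambda x,y:tuple(b+x*X+y*Y)
E
python3 - <<'E'
from h import *
z=.075
rel(P(-.085,-.184)+(z,-94.5))
p,d=read_camera("scene");c=cloud("scene",d).reshape(-1,3)
cv2.imwrite("pics/s3.png",cv2.resize(p[150:340,90:370,::-1],None,fx=2.6,fy=2.6,interpolation=cv2.INTER_CUBIC))
E
```

```text
t 6.72 tcp [0.5523 0.2223 0.0752] head -94.52 F [-0.1 -0.2 -2.4] w 0.016 q7 -130.0
[ 1.00e-04 -3.00e-04  2.94e-01] -0.02
```

View pics/s3.png

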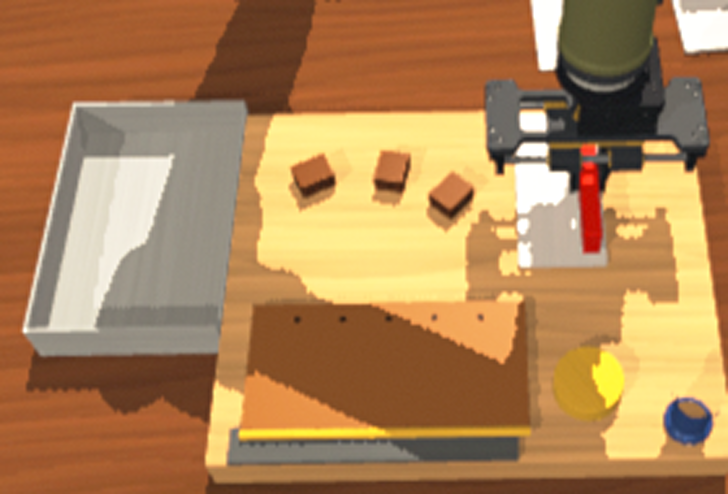

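The strip is held straight, with the three blocks ahead of it at (313,175), (392,170) and (452,195). Sweeping now.

{"op": "step_arm", "data": {
  "deltas": [
    [-1,0.0005,0,0.015,0],
    [-1,0.0005,0,0.03,0],
    [-1,0.0005,0,0.045,0],
    [-1,0.0005,0,0.06,0],
    [-1,0.0005,0,0.075,0],
    [-1,0.0005,0,0.09,0],
    [-1,0.0005,0,0.105,0],
    [-1,0.0005,0,0.12,0],
    [-1,0.0005,0,0.135,0],
    [-1,0.0005,0,0.15,0],
    [-1,0.0005,0,0.165,0],
    [-1,0.0005,0,0.18,0]
  ]
}}

```text
time_s: 8.28
tool_pos: [0.5378, 0.0419, 0.0746]
tool_rot: [75.9, 90.0, -18.6]
force: [0.1, 0.8, -2.7]
grip_width: 0.0162
```

{"op": "step_arm", "data": {
  "deltas": [
    [-1,0,0,0.015,0],
    [-1,0,0,0.03,0],
    [-1,0,0,0.045,0],
    [-1,0,0,0.06,0],
    [-1,0,0,0.075,0],
    [-1,0,0,0.09,0],
    [-1,0,0,0.105,0],
    [-1,0,0,0.114,0],
    [-1,0,0,0.114,0],
    [-1,0,0,0.114,0]
  ]
}}

```text
time_s: 9.52
tool_pos: [0.5289, -0.0701, 0.0746]
tool_rot: [174.4, 90.0, 79.9]
force: [-0.4, 0.5, -2.2]
grip_width: 0.0157
```

```bash
python3 - <<'E'
from h import *
rel(P(-.085,-.184)+(.075,-94.5))
for n in ["top","scene"]:
    p,d=read_camera(n);c=cloud(n,d)
    if n=="scene": cv2.imwrite("pics/s4.png",cv2.resize(p[150:340,70:350,::-1],None,fx=2.6,fy=2.6,interpolation=cv2.INTER_CUBIC))
    for r in regions_of(n,"heel_a"):
        q=c[r["pixels"]&(d>0)]; m=np.median(q,0); e=m[:2]-np.array([.536,-.196])
        print(n,round(r["p"],2),r["pixel"],m.round(3),"tray",(e@X).round(3),(e@Y).round(3))
E
```

```text
t 9.53 tcp [ 0.5289 -0.0701  0.0746] head -94.46 F [-0.4  0.5 -2.2] w 0.0157 q7 -97.0
[-0.0004 -0.0001  0.0007] 0.04
scene 0.73 [160.6, 236.6] [ 0.535 -0.164  0.023] tray -0.003 0.031
```

View pics/s4.png

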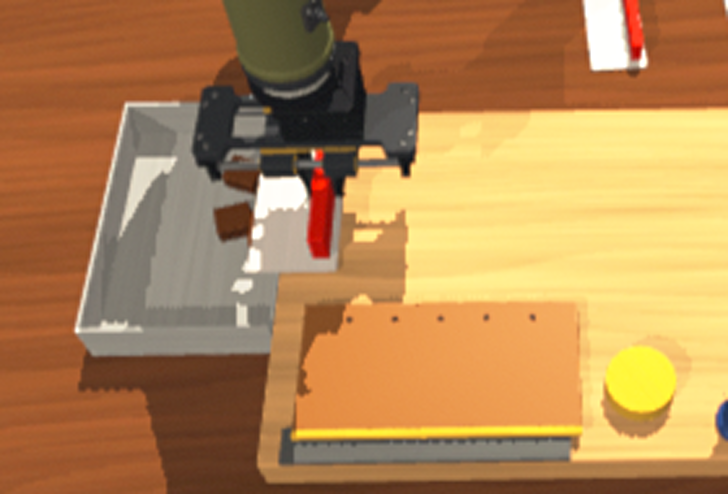

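{"op": "step_arm", "data": {
  "deltas": [
    [-1,-0.002,0,-0.02,0],
    [-1,-0.002,0,-0.05,0],
    [-1,-0.002,-0.002,-0.09,0],
    [-1,-0.002,-0.005,-0.12,0],
    [-1,-0.002,-0.005,-0.134,0],
    [-1,-0.002,-0.005,-0.134,-10],
    [-1,-0.002,-0.005,-0.134,-20],
    [-1,-0.002,-0.005,-0.134,-30],
    [-1,-0.002,-0.005,-0.134,-40],
    [-1,-0.002,-0.005,-0.134,-45],
    [-1,-0.002,-0.005,-0.134,-45]
  ]
}}

```text
time_s: 11.1
tool_pos: [0.5345, 0.0622, 0.0764]
tool_rot: [-65.1, 90.0, -114.7]
force: [0.2, -0.8, -2.5]
grip_width: 0.0157
```

```bash
python3 - <<'E'
from h import *
rel(P(-.09,-.06)+(.0765,-4.5))
for n in ["top","scene"]:
    p,d=read_camera(n);c=cloud(n,d)
    if n=="scene": cv2.imwrite("pics/s5.png",cv2.resize(p[150:340,70:350,::-1],None,fx=2.6,fy=2.6,interpolation=cv2.INTER_CUBIC))
    for r in regions_of(n,"heel_a"):
        q=c[r["pixels"]&(d>0)]; m=np.median(q,0); e=m[:2]-np.array([.536,-.196])
        print(n,round(r["p"],2),r["pixel"],m.round(3),"tray",(e@X).round(3),(e@Y).round(3))
E
```

```text
t 11.1 tcp [0.5345 0.0622 0.0764] head -49.63 F [ 0.2 -0.8 -2.5] w 0.0157 q7 -69.0
[-0.0001 -0.0065  0.0062] -45.13
top 0.62 [390.2, 224.1] [ 0.478 -0.152  0.022] tray -0.061 0.039
top 0.61 [385.2, 197.3] [ 0.549 -0.129  0.032] tray 0.008 0.067
top 0.53 [395.4, 206.7] [ 0.529 -0.16   0.023] tray -0.01 0.035
scene 0.73 [171.8, 239.7] [ 0.554 -0.132  0.033] tray 0.013 0.065
scene 0.7 [160.7, 217.3] [ 0.483 -0.155  0.023] tray -0.056 0.036
scene 0.44 [164.1, 236.3] [ 0.535 -0.165  0.024] tray -0.003 0.03
```

View pics/s5.png

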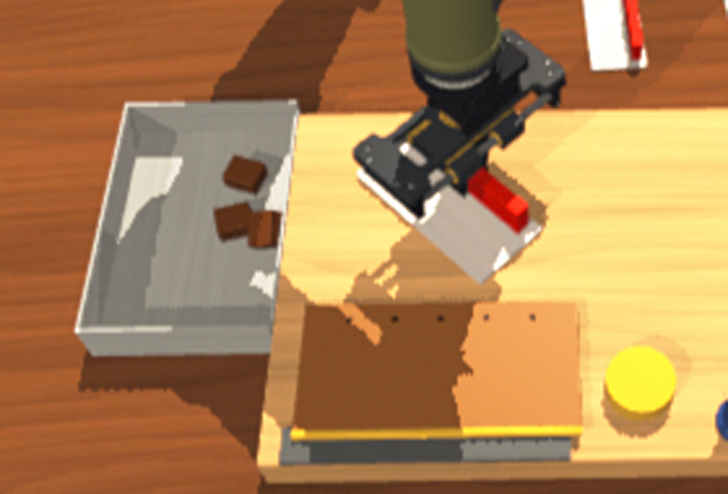

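All three blocks are in the tray, at (245,174), (233,221) and (263,229) in the crop, and the board front is clear. I'll finish the turn.

{"op": "step_arm", "data": {
  "deltas": [
    [-1,0,-0.003,0.003,-10],
    [-1,0,-0.0065,0.0062,-20],
    [-1,0,-0.0065,0.0062,-30],
    [-1,0,-0.0065,0.0062,-40],
    [-1,0,-0.0065,0.0062,-45.1],
    [-1,0,-0.0065,0.0062,-45.1],
    [-1,0,-0.0065,0.0062,-45.1]
  ]
}}

```text
time_s: 12.18
tool_pos: [0.5335, 0.0541, 0.0765]
tool_rot: [-86.5, 90.0, -91.0]
force: [0.0, -0.1, -1.7]
grip_width: 0.0158
```

```bash
python3 - <<'E'
from h import *
rel(P(-.0316,-.0715)+(.0745,-4.5),P(-.0066,-.0715)+(.0745,-4.5))
z0=None
for n in ["scene","top"]:
    p,d=read_camera(n);c=cloud(n,d);pi=p.astype(int)
    x,y,h=c[...,0],c[...,1],c[...,2]
    if n=="scene": cv2.imwrite("pics/s6.png",cv2.resize(p[150:340,90:370,::-1],None,fx=2.6,fy=2.6,interpolation=cv2.INTER_CUBIC))
    wh=(abs(x-.59)<.12)&(abs(y-.04)<.14)&(pi.max(-1)-pi.min(-1)<25)&(h>.045)&(h<.06)
    e=c[wh][:,:2]-b; print(n,"white bx",np.percentile(e@X,[1,99]).round(4),"by",np.percentile(e@Y,[1,99]).round(4),"z",np.median(c[wh][:,2]),rect(c[wh])[1:3])
    r=regions_of(n,"lip")[0]; m=r["pixels"]&(h>.052)&(h<.064); e=c[m][:,:2]-b
    print(" plate bx",np.percentile(e@X,[1,99]).round(4),"by",np.percentile(e@Y,[1,99]).round(4),rect(c[m])[2])
    red=(pi[...,0]>120)&(pi[...,1]<60)&(pi[...,2]<60)&(abs(x-.55)<.1)&(abs(y-.05)<.15)&(h>.078)
    e=c[red][:,:2]-b; print(" red",np.percentile(e@X,[2,98]).round(4),np.percentile(e@Y,[2,98]).round(4),rect(c[red])[1:3])
E
```

```text
t 12.18 tcp [0.5335 0.0541 0.0765] head -4.51 F [ 0.  -0.1 -1.7] w 0.0158 q7 -26.0
[ 0.002  -0.0124  0.0585] -0.01
[ 0.002  -0.0124  0.0835] -0.01
scene white bx [-0.1014 -0.0252] by [-0.1439  0.0242] z 0.05224972437952824 (array([168.9,  79.3]), 85.3)
 plate bx [0.0385 0.1609] by [-0.1895  0.0453] 85.3
 red [-0.0951 -0.0517] [-0.1308  0.0121] (array([143.5,  46.2]), 84.7)
top white bx [-0.132   0.0473] by [-0.0677  0.0083] z 0.05085891592459185 (array([ 56.4, 193.3]), 75.6)
 plate bx [0.0393 0.1594] by [-0.1861  0.0466] 85.6
 red [-0.1646 -0.0829] [-0.0242  0.014 ] (array([38.9, 82. ]), 86.4)
```

View pics/s6.png

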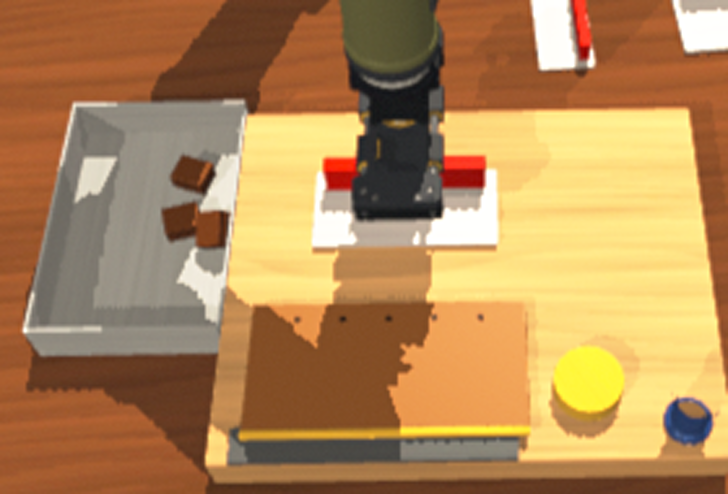

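The strip is square to the lip, with its front edge about 64 mm short of it, and it sits inside the plate's length. I'll lower it to about 1 mm above the board and slide it in.

{"op": "step_arm", "data": {
  "deltas": [
    [-1,0.001,-0.006,0.015,0],
    [-1,0.002,-0.0124,0.03,0],
    [-1,0.002,-0.0124,0.04,0],
    [-1,0.002,-0.0124,0.05,0],
    [-1,0.002,-0.0124,0.056,0],
    [-1,0.002,-0.0124,0.062,0],
    [-1,0.002,-0.0124,0.068,0],
    [-1,0.002,-0.0124,0.074,0],
    [-1,0.002,-0.0124,0.08,0],
    [-1,0.002,-0.0124,0.084,0],
    [-1,0.002,-0.0124,0.084,0],
    [-1,0.002,-0.0124,0.084,0]
  ]
}}

```text
time_s: 13.88
tool_pos: [0.6161, 0.0355, 0.0744]
tool_rot: [-156.5, 90.0, -160.9]
force: [-0.3, 0.1, -2.4]
grip_width: 0.0156
```

{"op": "step_arm", "data": {
  "deltas": [
    [-1,0.0005,0,0,0],
    [-1,0.001,0,0,0],
    [-1,0.001,0,0,0]
  ]
}}

```text
time_s: 14.25
tool_pos: [0.6162, 0.0354, 0.0736]
tool_rot: [-84.7, 90.0, -89.1]
force: [-0.1, -0.9, -2.2]
grip_width: 0.0154
```

```bash
python3 -c "
from h import *
rel(P(-.0066,-.0715)+(.0735,-4.5))"
```

```text
t 14.25 tcp [0.6162 0.0354 0.0736] head -4.4 F [-0.1 -0.9 -2.2] w 0.0154 q7 -26.0
[ 0.0001 -0.0002 -0.0004] 0.1
```

{"op": "step_arm", "data": {
  "deltas": [
    [-1,0.0004,0,0,0],
    [-1,0.0004,0,0,0],
    [-1,0.0004,0,0,0]
  ]
}}

```text
time_s: 14.62
tool_pos: [0.6162, 0.0354, 0.0734]
tool_rot: [-103.4, 90.0, -107.8]
force: [-2.2, -0.9, 2.4]
grip_width: 0.0155
```

{"op": "step_arm", "data": {
  "deltas": [
    [-1,0.0003,0,0,0],
    [-1,0.0003,0,0,0],
    [-1,0.0003,0,0,0]
  ]
}}

```text
time_s: 15.0
tool_pos: [0.6162, 0.0354, 0.0735]
tool_rot: [-94.9, 90.0, -99.3]
force: [-3.8, -0.1, 5.8]
grip_width: 0.0157
```

{"op": "step_arm", "data": {
  "deltas": [
    [-1,0.0003,0,0,0],
    [-1,0.0003,0,0,0],
    [-1,0.0003,0,0,0],
    [-1,0.0003,0,0,0]
  ]
}}

```text
time_s: 15.5
tool_pos: [0.6162, 0.0354, 0.0734]
tool_rot: [-95.7, 90.0, -100.1]
force: [-4.7, -1.3, 6.9]
grip_width: 0.0157
```

```bash
python3 - <<'E'
from h import *
rel()
for n in ["scene","top"]:
    p,d=read_camera(n);c=cloud(n,d);pi=p.astype(int);x,y,h=c[...,0],c[...,1],c[...,2]
    if n=="scene": cv2.imwrite("pics/s7.png",cv2.resize(p[150:340,90:370,::-1],None,fx=2.6,fy=2.6,interpolation=cv2.INTER_CUBIC))
    r=regions_of(n,"lip")[0]; m=(cv2.erode(r["pixels"].astype(np.uint8),np.ones((3,3)))>0)&(h>.045)&(h<.08); e=c[m][:,:2]-b;bx=e@X;hz=c[m][:,2]
    print(n,"plate bx",np.percentile(bx,[1,99]).round(4),"z lip/hinge",[np.median(hz[(bx>q)&(bx<q+.03)]).round(4) for q in (.04,.12)])
    ex=(x-b[0])*X[0]+(y-b[1])*X[1]; ey=(x-b[0])*Y[0]+(y-b[1])*Y[1]
    wh=(ex>-.06)&(ex<.036)&(abs(ey+.0715)<.13)&(pi.max(-1)-pi.min(-1)<25)&(h>.045)&(h<.055)
    print(" white bx",np.percentile(ex[wh],[1,99]).round(4),"by",np.percentile(ey[wh],[1,99]).round(4),"z",np.median(h[wh]).round(4))
    for t in ["spool","wax_tin","dye"]:
        r=regions_of(n,t)
        if r: q=c[r[0]["pixels"]&(d>0)]; print(" ",t,np.median(q,0).round(3))
    for r in regions_of(n,"heel_a"):
        q=np.median(c[r["pixels"]&(d>0)],0); e=q[:2]-np.array([.536,-.196]); print("  heel",(e@X).round(3),(e@Y).round(3),q[2].round(3))
rel()
E
```

```text
t 15.5 tcp [0.6162 0.0354 0.0734] head -4.4 F [-4.7 -1.3  6.9] w 0.0157 q7 -26.0
scene plate bx [0.0419 0.1597] z lip/hinge [np.float64(0.0583), np.float64(0.0582)]
 white bx [-0.0196  0.0318] by [-0.1566  0.0126] z 0.0492
  wax_tin [0.755 0.194 0.067]
  dye [0.556 0.458 0.069]
  heel -0.003 0.03 0.023
  heel 0.011 0.066 0.034
  heel -0.031 0.654 0.068
top plate bx [0.0417 0.1575] z lip/hinge [np.float64(0.0569), np.float64(0.0569)]
 white bx [0.0115 0.0115] by [-0.0366 -0.0366] z 0.0466
  spool [0.777 0.271 0.053]
  wax_tin [0.751 0.197 0.066]
  dye [0.541 0.458 0.074]
t 16.1 tcp [0.6163 0.0354 0.0734] head -4.4 F [-4.  -0.7  6.6] w 0.0158 q7 -26.0
```

View pics/s7.png

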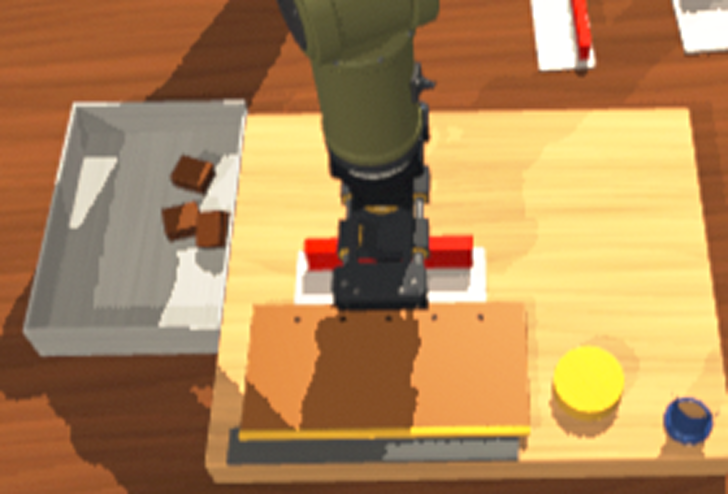

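The strip is under the lip by about 20 mm, and the plate is level at 58.3 mm at the lip and 58.2 mm at the hinge. The blocks are in the tray and the bystanders haven't moved. Contact is about 9 N, so I'll press slightly more.

{"op": "step_arm", "data": {
  "deltas": [
    [-1,0.0004,0,0,0],
    [-1,0.0004,0,0,0],
    [-1,0.0004,0,0,0],
    [-1,0.0004,0,0,0],
    [-1,0.0004,0,0,0],
    [-1,0.0004,0,0,0]
  ]
}}

```text
time_s: 16.85
tool_pos: [0.6162, 0.0354, 0.0734]
tool_rot: [-94.6, 89.9, -99.0]
force: [-5.5, -1.6, 9.7]
grip_width: 0.0156
```

{"op": "step_arm", "data": {
  "deltas": [
    [-1,0,0,0,0],
    [-1,0,0,0,0],
    [-1,0,0,0,0],
    [-1,0,0,0,0]
  ]
}}

```text
time_s: 17.35
tool_pos: [0.6162, 0.0354, 0.0734]
tool_rot: [-93.1, 90.0, -97.5]
force: [-5.2, -0.8, 9.8]
grip_width: 0.0157
```

Contact is now about 9.8 N plus 2.4 N of weight, so roughly 12 N, and it's steady. Handing in.

```bash
python3 -c "
from h import *
rel(); print(env.sign_off()); rel()"
```

```text
t 17.35 tcp [0.6162 0.0354 0.0734] head -4.4 F [-5.2 -0.8  9.8] w 0.0157 q7 -26.0
the job is handed in; nothing more can be done
None
the job is handed in; nothing more can be done
```

I gripped the middle-sized strip by its red bar and swept all three heel blocks into the tray with it. I then turned the strip to face the plate, slid its front edge about 20 mm under the lip and pressed it flat. I handed in at 17.4 s with the arm still holding it there.

**Last checks:**
- **Strip:** it was at rest, with its top at 49 mm, which means it was flat on the board. Its ends were well inside the lip's length.
- **Press:** the tool read 9.8 N upward, which with the roughly 2.4 N of strip weight makes about 12 N on the board. A sideways force of about 5 N was also there, probably friction from pressing, and it stayed steady.
- **Plate:** it was level to within 0.1 mm between lip and hinge.
- **Bystanders:** the wax tin and dye bottle had not moved. The spool read about 6 mm off, which is within the noise of the network's masks, and only the top camera found it at the end.

**Gaps and disagreements:**
- In the last check the networks reported only two of the three blocks, plus one false hit at the dye bottle. The picture showed all three in the tray, and an earlier check had located all three there. One lies close to the tray wall, at about 66 mm against the 78 mm limit.
- The top camera's view of the strip was blocked by the arm, so its white and red fits were unusable. The strip's depth under the lip comes from the tool position and the measured lip line, because the front edge is hidden under the plate.

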